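# Jack up the parcel scale to free its levelling feet

### The arm

A 6-joint arm with a two-finger parallel gripper is mounted at the origin on the work surface. World frame = base frame: x ahead of the robot, y to its left, z up, the work surface at z = 0. Lengths are in m, angles in rad, forces in N, time in s.
With the tool pointing down it reaches from about 0.35 to 0.775 m from the base axis. Payload 7.3 kg.
Tool frame: the origin (TCP) lies at the centre of the arm's flange, where the gripper is bolted on; the fingertips stand 178 mm ahead of it and the grasp point (between the pads) lies 159 mm ahead of it; z points along the fingers, y is the line along which they close (so a half turn about z gives the same grasp; the last joint's range is limited). The gripper opens to 92 mm and grips with 3 to 60 N. Pads are 19 mm wide; open, the fingers measure 130 mm over their backs; the gripper's body (75 mm by 190 mm) begins 47 mm behind the grasp point.
Start: joints at [-1.309, 0.342, 1.524, -0, 1.275, -0.146], TCP at [0.208, -0.482, 0.405] pointing down, gripper open.
Joint ranges: [-2.53, 2.53], [-0.77, 2.02], [0.04, 2.7], [-1, 4.14], [0.28, 2.66], [-3.11, 3.11]. Speed limits (rad/s): [2.57, 2.57, 3.14, 3.14, 3.14, 3.14].

### API

Orientations are given as [roll, pitch, yaw] about the fixed x, y, z axes, in that order (R = Rz(yaw) Ry(pitch) Rx(roll)).
In Python, from cell import robot gives the robot as it stands.
- The arm moves only by the tool tcp_steps, called after "Request:" by a JSON object that holds its "method" and its "body", one argument or row to a line. Schema: {"type":"object","properties":{"steps":{"type":"array","items":{"type":"array","items":{"type":"array","items":{"type":"number"},"minItems":6,"maxItems":6},"minItems":1,"maxItems":8},"minItems":1,"maxItems":1},"aperture":{"type":"number"},"clamp_n":{"type":"number"},"only":{"type":"string"},"quiet":{"type":"boolean"},"lines":{"type":"string"}},"required":["steps"],"additionalProperties":false}. steps is a list that holds a single list of rows (three levels of brackets), with 1 to 8 rows, each of 6 numbers: dx, dy, dz in cm, then a rotation vector rx, ry, rz in units of 0.05 rad; each row shifts and turns the commanded pose from where the row before left it, along the tool's axes as they then stand; what a row does not reach is not made up. A row lasts 1/12 s, in which the tool goes at most 0.0417 m and 0.125 rad, less where a joint would pass 70% of its speed; a pose out of reach is approached as far as the arm can. aperture is the finger opening in m, set as the call begins (left out keeps the last). The fingers move at their own pace and stop on an object; clamp_n is the grip in N (left out, the last holds). Time passes only in rows, so rows that do not move let the fingers close. The tool returns the time, the measured TCP pose, the force, the opening and the grip force at its end. only (a regular expression) keeps the lines of the reply that match it, lines (a string "A,B") keeps lines A to B, and quiet returns only ok. Input that does not fit is refused with a message, and nothing moves.
- robot.observe(): the state, without advancing time (a new reading comes with each control period).
- robot.read_camera(name): name is "side" or "top"; returns a dict with "image" (480x640x3 uint8, red, green, blue), "fx", "fy", "cx", "cy" (pixels), "k1" (the pictures are not rectified: a ray, as slopes to the right and down, at radius r is drawn at 1 + k1 r^2 times it, then the intrinsics apply), "pose" (4x4, takes a point from camera to world coordinates). Camera axes: x right, y down, z forward; pixel columns grow to the right and rows downward; lengths in m; the calibration is good to about 2 mm. A picture is of the moment at which its call begins. There is no depth.
- robot.hand_in(): hands the job in; it is judged then, once.
The state is a dict: "time": time; "qpos": joint angles; "qvel": joint speeds; "joint_efforts": joint torques, N m; "tool_pos": TCP position; "tool_rot": TCP orientation; "contact_force": force on the tool from outside, world axes, zero at the start; "torque": the same for the moment, N m; "opening": finger opening in m; "grip_force": force on a finger pad.
Only numpy, scipy, OpenCV 4.12 (cv2) and the standard library are available. Lean on these libraries where they do the work, as an engineer would, in place of code of your own. Each camera call takes 0.05 s, during which the arm holds its last target. There are 200 camera calls.

### The job

The parcel scale's two feet on the side with the lift tab need adjusting: slide the small lever jack along the bench until its round saddle is centred under the scale's marked lift tab (the wide tab with the raised round boss), with the handle still up and without shoving the scale. Then press the jack's handle pad all the way down so that both feet on that side come clear of the bench, and finish still holding the handle down with the fingers, with the scale resting on the saddle and the robot not touching the scale. Leave the carton, the tape roll and the books where they are.

Things in the scene. Friction and masses are not known exactly. Their poses are not given: they have to be found in the camera images.
- scale: Loose parcel scale, about 5 kg: grey body 280 x 280 mm, top at 80 mm, on four rubber feet 26 mm tall, 115 mm either way from the middle. Origin: middle of the footprint at bench height; z up. Wide lift tab on its -x side; display (200 mm tall) beyond its +x side. Also on the -x side, at y = -95 mm: a plain ear 24 mm wide, top 43 mm up, sticking out 40 mm; not a lift point.
- lift_point (a point): Middle of the underside of the marked steel lift tab: 58 mm above the bench while the scale stands on its feet, 38 mm out from the scale's side. Tab 50 mm wide, 6 mm thick, sticking out 70 mm; on its top, right above this point, a flat round boss 38 mm across, 5 mm high. Axes as the scale's.
- near_foot_a (a point): Bottom centre of one of the two feet on the tab side (-x, +y corner); height 0 when it stands on the bench.
- near_foot_b (a point): Bottom centre of the other foot on the tab side (-x, -y corner); height 0 when it stands on the bench.
- far_edge (a point): Point at bench height midway between the two feet on the side away from the tab.
- jack: Loose dark steel lever jack, about 0.85 kg. Origin: on its underside, below the lever's pivot (45 mm up); x forward to the saddle, z up. Frame 50 mm wide: base plate 6 mm thick, x -120 to +95 mm; upright cheeks, 62 mm tall from x -60 to +35 mm, 28 mm tall behind. Pinch the cheeks from above across the 50 mm at x = +8 mm: there the gripper clears the raised handle.
- saddle (a point): Centre of the jack's round rubber saddle, a ball of 18 mm radius at the front end of the lever, 75 mm ahead of the pivot. Handle up: centre 27 mm above the bench (ball top 45 mm, so it passes 13 mm below the tab). Handle fully down: centre 61 mm up (top 79 mm).
- handle_pad (a point): Middle of the top of the flat 50 x 50 mm rubber pad at the rear end of the lever. Raised: 155 mm behind the pivot, 143 mm above the bench, sloping 0.25 rad, rear side higher. Fully down: about 182 mm behind the pivot, 66 mm above the bench, sloping 0.2 rad the other way. It moves in an arc about the pivot.
- jack_lever (a joint): Angle of the jack's lever, rad: 0 = handle raised (a spring returns it there), 0.45 = handle fully down against its stop. There is no latch: let go, it comes back up. Needs about 3 N at the pad unloaded and up to about 16 N with the scale on the saddle; saddle meets the tab at about 0.17.
- carton: Loose cardboard carton 80 x 140 x 60 mm; origin at the centre of its underside. Bystander.
- tape_roll: Loose clear roll of packing tape lying flat, 84 mm across, 50 mm high; origin at the centre of its underside. Bystander.
- books: Two books in a pile, red below, 110 x 170 x 42 mm; origin at the centre of the underside. Bystander.

How it is judged:
By the outcome, as a careful person would: the job done as asked, in the order asked, and still so for the second after the job is handed in, while the arm keeps its last pose, push and grip.
It also fails if it takes over 54 s, if anything falls off the work surface, if the arm or the gripper's body presses on something with over 40 N, if the wrist force passes 120 N, or if a joint passes its speed limit or range.

## Working session

There is one attempt and no reset: what is moved stays moved. The work goes in short steps, Python scripts to look and compute and a tool call to move; the robot and the scene stay as the last step left them, time stands still between calls to the robot, and variables do not carry over. Pictures are saved under pics/ and viewed, at most 12 in all, crops included, and the job is handed in when it is done.

```bash
ls; mkdir -p pics; cat > h.py <<'E'
import numpy as np, cv2
from cell import robot
def cam(n):
    c=robot.read_camera(n); return c
def save(c,f): cv2.imwrite(f,c["image"][:,:,::-1])
def ray(c,u,v):
    K=np.array([[c["fx"],0,c["cx"]],[0,c["fy"],c["cy"]],[0,0,1.]])
    p=np.array([(u-c["cx"])/c["fx"],(v-c["cy"])/c["fy"]]); q=p.copy()
    for _ in range(30): q=p/(1+c["k1"]*(q@q))
    P=np.array(c["pose"]); return P[:3,3],P[:3,:3]@np.array([q[0],q[1],1])
def onz(c,u,v,z):
    o,d=ray(c,u,v); return o+d*(z-o[2])/d[2]
def proj(c,p):
    P=np.array(c["pose"]); q=P[:3,:3].T@(np.array(p)-P[:3,3]); q=q[:2]/q[2]; q=q*(1+c["k1"]*(q@q))
    return np.array([q[0]*c["fx"]+c["cx"],q[1]*c["fy"]+c["cy"]])
E
python3 - <<'E'
from h import *
for n in("top","side"):
    c=cam(n); save(c,f"pics/{n}0.png"); print(n,c["fx"],c["k1"],np.round(c["pose"],3).tolist())
print(robot.observe())
E
```

```text
cell.py
pics
top 477.179342306958 -0.07846241189309851 [[0.021, -0.997, 0.081, 0.486], [-1.0, -0.021, 0.001, 0.019], [0.001, -0.081, -0.997, 1.292], [0.0, 0.0, 0.0, 1.0]]
side 518.9587242293903 0.009945633651766343 [[-0.695, -0.39, 0.604, -0.23], [-0.719, 0.364, -0.592, 0.798], [0.011, -0.846, -0.533, 0.827], [0.0, 0.0, 0.0, 1.0]]
{'time': 0.1, 'qpos': array([-1.30903357e+00,  3.42653658e-01,  1.52489197e+00, -1.34811109e-05,
        1.27540797e+00, -1.45979661e-01]), 'qvel': array([ 0.00092405, -0.00297353, -0.00187975,  0.00017241, -0.00070334,
       -0.00014959]), 'joint_efforts': array([ 3.46598266e-03, -4.32000089e+01, -2.44695979e+01,  7.19426712e-02,
        5.25610533e-02, -4.29287070e-05]), 'tool_pos': array([ 0.20818144, -0.48183726,  0.40412429]), 'tool_rot': array([-3.14024431e+00, -1.85210524e-04,  4.07746222e-01]), 'contact_force': array([0.40230807, 0.84825307, 0.23628065]), 'torque': array([ 0.0147701 , -0.01747561,  0.01191804]), 'grip_force': 0.0, 'opening': 0.09186326113072305}
```

View pics/top0.png

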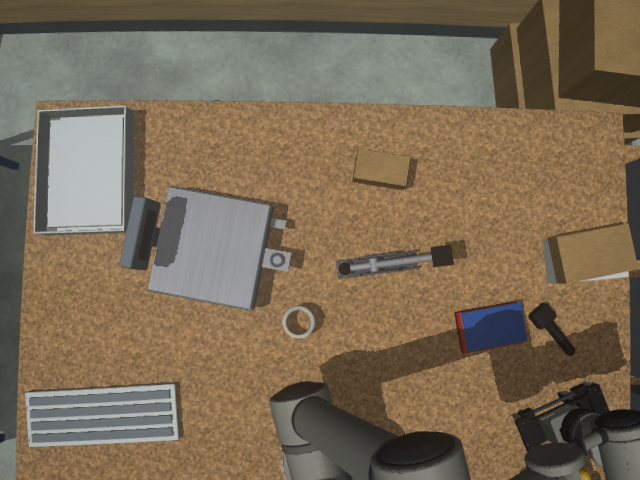

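View pics/side0.png

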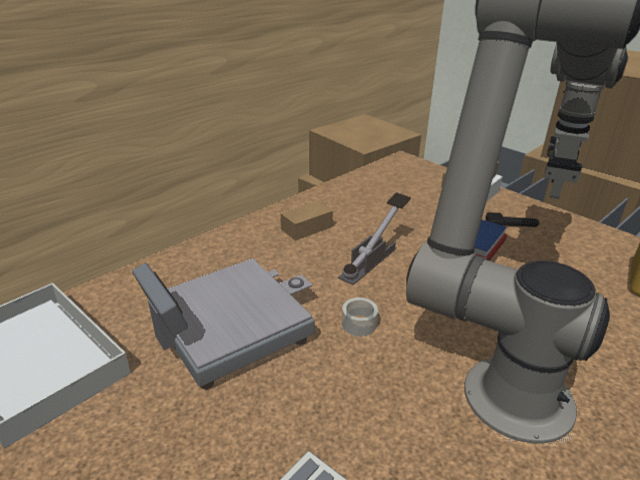

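The top view shows the boss near (277,260), the ear at (282,224), the saddle at (344,268), the pad at (442,256) and the tape at (298,322). The jack already points roughly at the tab. I'll enlarge this area for accurate pixel positions.

```bash
python3 - <<'E'
from h import *
im=cv2.imread("pics/top0.png")
cv2.imwrite("pics/crop0.png",cv2.resize(im[180:340,255:465][:150],None,fx=3.8,fy=3.8,interpolation=cv2.INTER_CUBIC))
s=cv2.imread("pics/side0.png")
cv2.imwrite("pics/crop1.png",cv2.resize(s[185:325,140:420],None,fx=2.8,fy=2.8,interpolation=cv2.INTER_CUBIC))
c=cam("top")
B=onz(c,277.5,260,.069);S=onz(c,344,268,.045);P=onz(c,442,256,.143)
print(B,S,P,"tape",onz(c,298,322,.05))
# scale top quad
hsv=cv2.cvtColor(im,cv2.COLOR_BGR2HSV); m=((hsv[:,:,1]<40)&(hsv[:,:,2]>90)).astype(np.uint8)
m[:, :140]=0; m[:180]=0;m[312:]=0;m[:,276:]=0
m=cv2.morphologyEx(m,cv2.MORPH_OPEN,np.ones((15,15)))
k=max(cv2.findContours(m,0,2)[0],key=cv2.contourArea); r=cv2.minAreaRect(k); print(r)
for q in cv2.boxPoints(r): print(q,onz(c,*q,.08))
E
```

```text
[0.5265043  0.12981341 0.069     ] [ 0.51005896 -0.04215039  0.045     ] [ 0.54179763 -0.27439814  0.143     ] tape [0.36821513 0.07433864 0.05      ]
((208.3153076171875, 247.4646453857422), (104.56818389892578, 107.45195007324219), 10.840304374694824)
[146.85985 290.3987 ] [0.44097781 0.46144386 0.08      ]
[167.06859 184.86421] [0.71449867 0.42172098 0.08      ]
[269.77075 204.53058] [0.66791516 0.15269229 0.08      ]
[249.56203 310.06506] [0.39815119 0.19611682 0.08      ]
```

View pics/crop0.png

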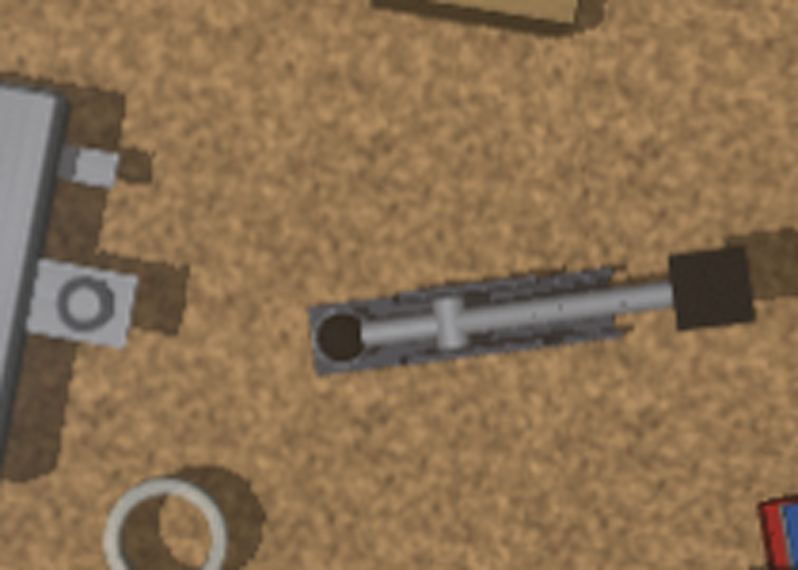

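View pics/crop1.png

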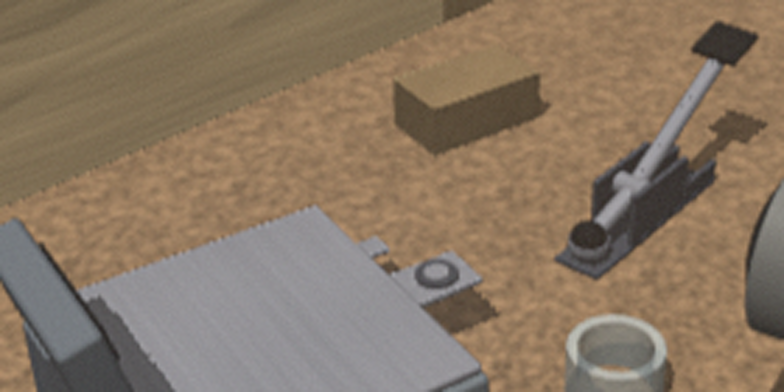

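The crop confirms the boss at (277.3,260), the saddle at (344.4,268), the crossbar at (373.6,264.5) and the pad at (442,255.7). That puts the scale yaw at about 80.7° and the jack at about 97.8°, so I'll turn the jack to line up with the tab, which gives the cheeks more clearance. First I turn the tool.

Units first: shifts go in cm and turns go in units of 0.05 rad. So -0.12 rad is -2.4.

```bash
cat >> h.py <<'E'
def delta(x,y,z,yaw):
    from scipy.spatial.transform import Rotation as R
    o=robot.observe(); C=R.from_euler("xyz",o["tool_rot"]); G=R.from_euler("xyz",[np.pi,0,yaw])
    print("tool delta",np.round(C.inv().apply(np.array([x,y,z])-o["tool_pos"]),4),"rotvec",np.round((C.inv()*G).as_rotvec(),3),"F",np.round(o["contact_force"],1),"t",round(o["time"],2))
E
```

Request:
{"method": "tcp_steps", "body": {
  "steps": [
    [[0, 0, 0, 0, 0, -2.4], [0, 0, 0, 0, 0, -2.4], [0, 0, 0, 0, 0, -2.4], [0, 0, 0, 0, 0, -2.4], [0, 0, 0, 0, 0, -2.4], [0, 0, 0, 0, 0, -2.4], [0, 0, 0, 0, 0, -2.4], [0, 0, 0, 0, 0, -2.4]]
  ],
  "aperture": 0.092,
  "clamp_n": 20
}}

```text
time: 0.82
tool_pos: [0.2082, -0.4819, 0.4044]
tool_rot: [-3.141, -0.001, 1.374]
contact_force: [0.1, -0.5, 0.0]
opening: 0.092
grip_force: 0.0
```

Request:
{"method": "tcp_steps", "body": {
  "steps": [
    [[0, 0, 0, 0, 0, -2.4], [0, 0, 0, 0, 0, -2.4], [0, 0, 0, 0, 0, -2], [0, 0, 0, 0, 0, 0]]
  ]
}}

```text
time: 1.15
tool_pos: [0.2082, -0.4819, 0.4045]
tool_rot: [-3.141, -0.001, 1.711]
contact_force: [1.2, -1.6, -0.2]
opening: 0.0921
grip_force: 0.0
```

```bash
python3 - <<'E'
from h import *
c=cam("top"); print(onz(c,373.6,264.5,.053)); delta(.5196,-.111,.405,1.707)
E
```

```text
[ 0.520522   -0.11849929  0.053     ]
tool delta [ 0.3256  0.3585 -0.0004] rotvec [-0.    -0.    -0.001] F [-0.5  0.8  0. ] t 1.2
```

Request:
{"method": "tcp_steps", "body": {
  "steps": [
    [[2.5, 2.8, 0, 0, 0, 0], [2.5, 2.8, 0, 0, 0, 0], [2.5, 2.8, 0, 0, 0, 0], [2.5, 2.8, 0, 0, 0, 0], [2.5, 2.8, 0, 0, 0, 0], [2.5, 2.8, 0, 0, 0, 0], [2.5, 2.8, 0, 0, 0, 0], [2.5, 2.8, 0, 0, 0, 0]]
  ]
}}

```text
time: 1.87
tool_pos: [0.4036, -0.2516, 0.4048]
tool_rot: [3.141, 0.0, 1.704]
contact_force: [0.5, -1.5, 0.4]
opening: 0.0917
grip_force: 0.0
```

Request:
{"method": "tcp_steps", "body": {
  "steps": [
    [[2.5, 2.8, 0, 0, 0, 0], [2.5, 2.8, 0, 0, 0, 0], [2.5, 2.8, 0, 0, 0, 0], [2.5, 2.8, 0, 0, 0, 0], [2, 2, 0, 0, 0, 0], [0, 0, 0, 0, 0, 0], [0, 0, 0, 0, 0, 0]]
  ]
}}

```text
time: 2.45
tool_pos: [0.5177, -0.1151, 0.4043]
tool_rot: [-3.141, -0.0, 1.708]
contact_force: [-0.3, -0.6, -0.8]
opening: 0.0916
grip_force: 0.0
```

```bash
python3 - <<'E'
from h import *
delta(.5196,-.1105,.203,1.707)
E
```

```text
tool delta [0.0043 0.0027 0.2013] rotvec [-0.001 -0.     0.001] F [-0.3 -0.6 -0.8] t 2.45
```

Request:
{"method": "tcp_steps", "body": {
  "steps": [
    [[0.4, 0.3, 3, 0, 0, 0], [0, 0, 3, 0, 0, 0], [0, 0, 3, 0, 0, 0], [0, 0, 3, 0, 0, 0], [0, 0, 3, 0, 0, 0], [0, 0, 2.5, 0, 0, 0], [0, 0, 1.5, 0, 0, 0], [0, 0, 1.1, 0, 0, 0]]
  ]
}}

```text
time: 3.12
tool_pos: [0.5185, -0.113, 0.2019]
tool_rot: [-3.139, -0.001, 1.704]
contact_force: [-0.2, -0.4, 0.1]
opening: 0.0919
grip_force: 0.0
```

Request:
{"method": "tcp_steps", "body": {
  "steps": [
    [[0, 0, 0, 0, 0, 0], [0, 0, 0, 0, 0, 0]]
  ]
}}

```text
time: 3.28
tool_pos: [0.5195, -0.1127, 0.2039]
tool_rot: [-3.141, 0.0, 1.706]
contact_force: [0.8, -0.5, 0.5]
opening: 0.0914
grip_force: 0.0
```

```bash
python3 - <<'E'
from h import *
delta(.5196,-.1105,.203,1.707)
E
```

```text
tool delta [0.0022 0.0004 0.0009] rotvec [-0.     0.    -0.001] F [ 0.8 -0.5  0.5] t 3.28
```

Request:
{"method": "tcp_steps", "body": {
  "steps": [
    [[0, 0, 0, 0, 0, 0], [0, 0, 0, 0, 0, 0], [0, 0, 0, 0, 0, 0], [0, 0, 0, 0, 0, 0], [0, 0, 0, 0, 0, 0], [0, 0, 0, 0, 0, 0], [0, 0, 0, 0, 0, 0], [0, 0, 0, 0, 0, 0]]
  ],
  "aperture": 0.04,
  "clamp_n": 20
}}

```text
time: 3.95
tool_pos: [0.5196, -0.1119, 0.2038]
tool_rot: [3.142, 0.0, 1.708]
contact_force: [-1.1, -0.1, 1.6]
opening: 0.05
grip_force: 20.0
```

```bash
python3 - <<'E'
from h import *
c=cam("top"); save(c,"pics/top1.png"); im=cv2.imread("pics/top1.png")
cv2.imwrite("pics/crop2.png",cv2.resize(im[180:330,255:465],None,fx=3.8,fy=3.8,interpolation=cv2.INTER_CUBIC))
E
```

```text
(no output)
```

View pics/crop2.png

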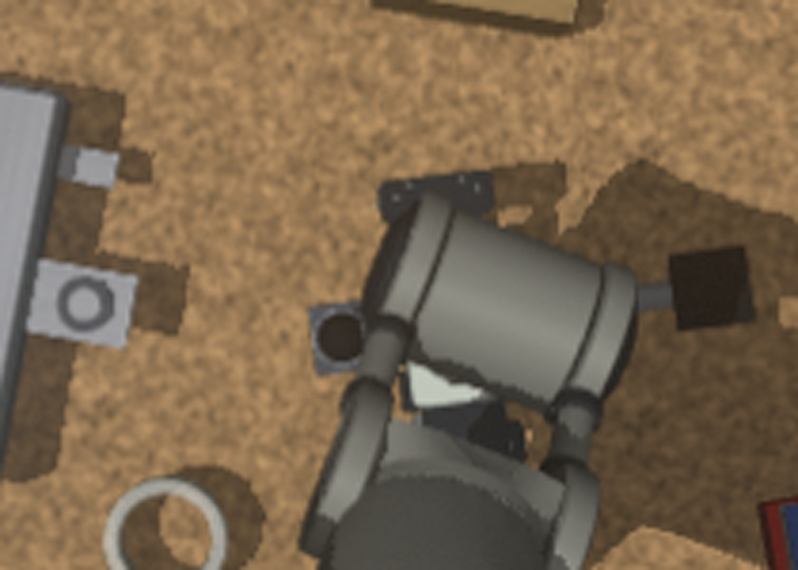

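The jack is gripped at 50 mm and hasn't moved: the saddle is at crop (340,337) and the pad at (711,288). Next I turn it in place, then slide it.

Request:
{"method": "tcp_steps", "body": {
  "steps": [
    [[0, 0, 0, 0, 0, 1], [0, 0, 0, 0, 0, 1], [0, 0, 0, 0, 0, 1], [0, 0, 0, 0, 0, 1], [0, 0, 0, 0, 0, 1], [0, 0, 0, 0, 0, 1], [0, 0, 0, 0, 0, 0], [0, 0, 0, 0, 0, 0]]
  ],
  "aperture": 0.04,
  "clamp_n": 30
}}

```text
time: 4.67
tool_pos: [0.5199, -0.1122, 0.2039]
tool_rot: [3.14, 0.0, 1.408]
contact_force: [1.8, -1.9, -0.3]
opening: 0.0496
grip_force: 29.9
```

```bash
python3 - <<'E'
from h import *
delta(.5153,.0622,.2038,1.408)
E
```

```text
tool delta [ 0.1714 -0.0327  0.    ] rotvec [0.001 0.    0.   ] F [ 1.8 -1.9 -0.3] t 4.67
```

Request:
{"method": "tcp_steps", "body": {
  "steps": [
    [[1, -0.8, 0, 0, 0, 0], [1, -0.8, 0, 0, 0, 0], [1.5, -0.9, 0, 0, 0, 0], [1.5, -0.8, 0, 0, 0, 0], [1.5, 0, 0, 0, 0, 0], [1.5, 0, 0, 0, 0, 0], [0, 0, 0, 0, 0, 0], [0, 0, 0, 0, 0, 0]]
  ]
}}

```text
time: 5.33
tool_pos: [0.4998, -0.0263, 0.2038]
tool_rot: [-3.141, -0.002, 1.41]
contact_force: [0.4, 9.7, 3.1]
opening: 0.05
grip_force: 30.0
```

```bash
python3 - <<'E'
from h import *
delta(.5153,.0622,.2038,1.408)
c=cam("top"); save(c,"pics/top2.png"); im=cv2.imread("pics/top2.png")
cv2.imwrite("pics/crop3.png",cv2.resize(im[200:320,240:400],None,fx=5,fy=5,interpolation=cv2.INTER_CUBIC))
E
```

```text
tool delta [0.0898 0.0011 0.0002] rotvec [-0.001 -0.002  0.002] F [0.4 9.7 3.1] t 5.33
```

View pics/crop3.png

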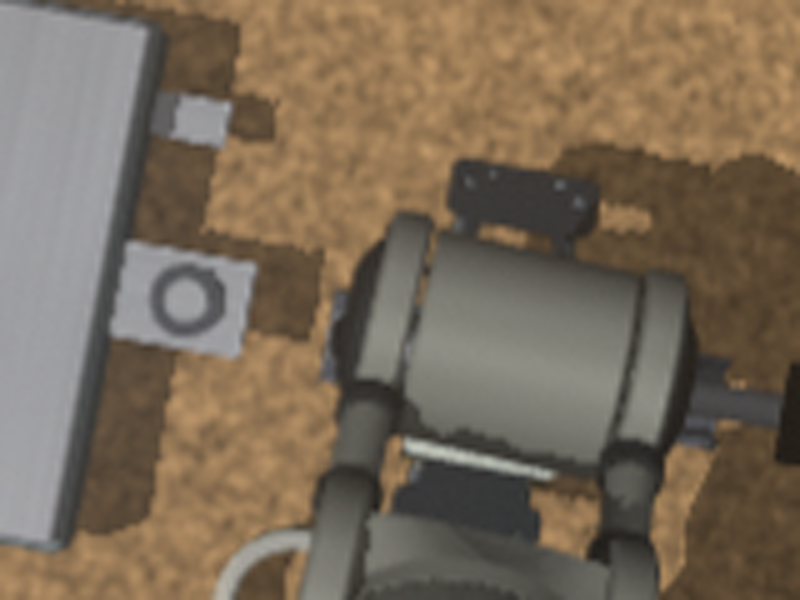

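The arm hides the saddle from above. The boss is still at (277.6,259.8) and the jack is parallel to the tab. I'll slide on, stop short, and check the saddle from the side camera.

Request:
{"method": "tcp_steps", "body": {
  "steps": [
    [[1, 0, 0, 0, 0, 0], [1, 0, 0, 0, 0, 0], [1, 0, 0, 0, 0, 0], [0.8, 0.1, 0, 0, 0, 0], [0.6, 0, 0, 0, 0, 0], [0.4, 0, 0, 0, 0, 0], [0, 0, 0, 0, 0, 0], [0, 0, 0, 0, 0, 0]]
  ]
}}

```text
time: 6.05
tool_pos: [0.5088, 0.0192, 0.2038]
tool_rot: [-3.142, 0.0, 1.409]
contact_force: [-0.4, -1.3, 3.6]
opening: 0.0499
grip_force: 30.0
```

```bash
python3 - <<'E'
from h import *
delta(.5153,.0622,.2038,1.408)
c=cam("side"); save(c,"pics/side1.png"); im=cv2.imread("pics/side1.png")
o=robot.observe(); f=np.array([.1616,.9869,0]); T=o["tool_pos"]
print("pred saddle px",proj(c,np.r_[(T+.069*f)[:2],.027]),"boss px",proj(c,[.5265,.1303,.069]))
cv2.imwrite("pics/crop4.png",cv2.resize(im[230:330,250:410],None,fx=5,fy=5,interpolation=cv2.INTER_CUBIC))
E
```

```text
tool delta [ 0.0435 -0.0005 -0.    ] rotvec [-0.     0.     0.001] F [-0.4 -1.3  3.6] t 6.05
pred saddle px [310.13994794 289.19615724] boss px [295.42092919 281.67494683]
```

View pics/crop4.png

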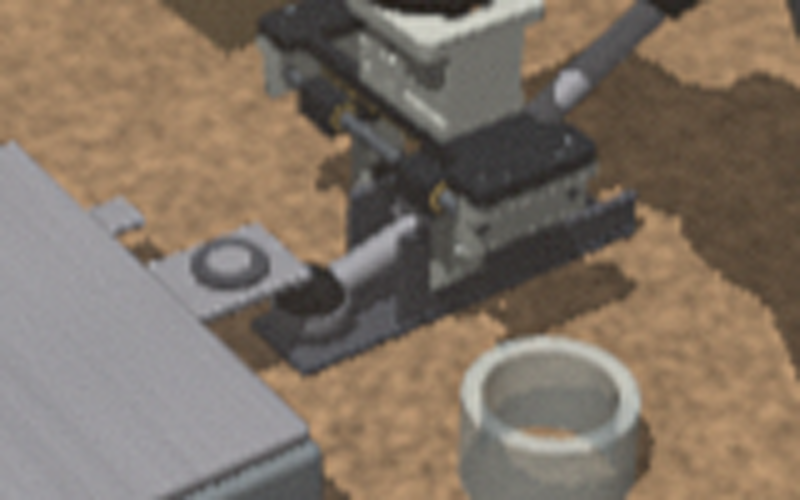

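The side view agrees with my prediction: the boss is at (295.7,282.1) and the saddle ball's right edge fits a centre at (310,289). I'll slide the remaining 43.5 mm.

Request:
{"method": "tcp_steps", "body": {
  "steps": [
    [[0.8, -0.05, 0, 0, 0, 0], [0.8, 0, 0, 0, 0, 0], [0.8, 0, 0, 0, 0, 0], [0.8, 0, 0, 0, 0, 0], [0.6, 0, 0, 0, 0, 0], [0.4, 0, 0, 0, 0, 0], [0.15, 0, 0, 0, 0, 0], [0, 0, 0, 0, 0, 0]]
  ]
}}

```text
time: 6.77
tool_pos: [0.5153, 0.062, 0.2038]
tool_rot: [-3.141, 0.001, 1.408]
contact_force: [-1.2, -6.1, 4.9]
opening: 0.0498
grip_force: 30.0
```

Request:
{"method": "tcp_steps", "body": {
  "steps": [
    [[0, 0, 0, 0, 0, 0], [0, 0, 0, 0, 0, 0]]
  ]
}}

```text
time: 6.93
tool_pos: [0.5153, 0.062, 0.2038]
tool_rot: [-3.141, 0.001, 1.408]
contact_force: [-0.1, -4.5, 3.6]
opening: 0.0499
grip_force: 30.0
```

```bash
python3 - <<'E'
from h import *
delta(.5153,.0622,.2038,1.408)
E
```

```text
tool delta [ 0.0002 -0.0001  0.    ] rotvec [-0.     0.001  0.   ] F [-0.1 -4.5  3.6] t 6.93
```

Request:
{"method": "tcp_steps", "body": {
  "steps": [
    [[0, 0, 0, 0, 0, 0], [0, 0, 0, 0, 0, 0], [0, 0, 0, 0, 0, 0], [0, 0, 0, 0, 0, 0]]
  ],
  "aperture": 0.08
}}

```text
time: 7.27
tool_pos: [0.5153, 0.0627, 0.2035]
tool_rot: [-3.141, -0.0, 1.408]
contact_force: [-0.5, 0.1, -0.5]
opening: 0.0718
grip_force: 0.0
```

Request:
{"method": "tcp_steps", "body": {
  "steps": [
    [[0, 0, -1, 0, 0, 0], [0, 0, -3, 0, 0, 0], [0, 0, -3, 0, 0, 0], [0, 0, -3, 0, 0, 0], [0, 0, -3, 0, 0, 0], [0, 0, -2, 0, 0, 0], [0, 0, -1, 0, 0, 0], [0, 0, 0, 0, 0, 0]]
  ]
}}

```text
time: 7.93
tool_pos: [0.5156, 0.0627, 0.3663]
tool_rot: [3.137, -0.001, 1.408]
contact_force: [-0.3, -0.8, -0.7]
opening: 0.0799
grip_force: 0.0
```

Request:
{"method": "tcp_steps", "body": {
  "steps": [
    [[-3, 0, 0, 0, 0, 0], [-3, 0, 0, 0, 0, 0], [-3, 0, 0, 0, 0, 0], [-3, 0, 0, 0, 0, 0], [-3, 0, 0, 0, 0, 0], [-2, 0, 0, 0, 0, 0], [0, 0, 0, 0, 0, 0], [0, 0, 0, 0, 0, 0]]
  ],
  "aperture": 0.0
}}

```text
time: 8.6
tool_pos: [0.4874, -0.1059, 0.3622]
tool_rot: [-3.139, -0.001, 1.405]
contact_force: [0.2, 0.4, 0.6]
opening: 0.0316
grip_force: 0.0
```

```bash
python3 - <<'E'
from h import *
for n in("top","side"):
  c=cam(n); save(c,f"pics/{n}3.png")
t=cv2.imread("pics/top3.png")[200:320,240:460]; s=cv2.imread("pics/side3.png")[190:340,240:460]
f=cv2.resize(t,None,fx=3.6,fy=3.6,interpolation=2)[:,:396]; 
cv2.imwrite("pics/crop5.png",np.vstack([cv2.resize(t,None,fx=2.7,fy=2.7,interpolation=2)[:, :594],cv2.resize(s,None,fx=2.7,fy=2.7,interpolation=2)[:276]])[:600])
o=robot.observe();print(o["tool_pos"],o["opening"])
E
```

```text
[ 0.48768461 -0.1045684   0.36277359] 0.023035969898314544
```

View pics/crop5.png

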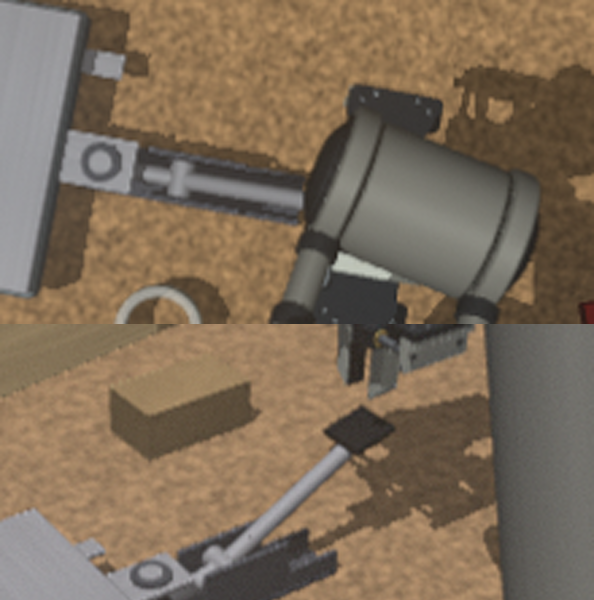

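From above, the jack runs straight under the tab: the crossbar is at (306.5,266.5) and the boss at (277.3,259.6). In the side view the pad is at (372.8,229.3) and the handle is up. I'll check these in world coordinates.

```bash

python3 - <<'E'
from h import *
t=cam("top"); s=cam("side")
B=onz(t,277.2,259.5,.069); X=onz(t,306.5,266.5,.053); P=onz(s,372.8,229.3,.143)
print(B,X,P); f=(X-P)[:2]; print("len",np.hypot(*f),"yaw",np.arctan2(f[1],f[0])); f/=np.hypot(*f)
L=B[:2]; d=L-X[:2]; print("fwd",d@f,"lat",d@[f[1],-f[0]])
print("pred pad px",proj(s,[.489,-.0965,.143]),"pred X px",proj(t,[.5144,.0563,.053]))
delta(.489,-.097,.34,1.408)
E
```

```text
[0.52776913 0.13061853 0.069     ] [0.51177851 0.05555145 0.053     ] [ 0.48249917 -0.09668273  0.143     ]
len 0.1550242765908871 yaw 1.380785685388246
fwd 0.07673617374833663 lat 0.001524963035663721
pred pad px [370.82474428 228.36410908] pred X px [306.23466589 265.48243181]
tool delta [ 0.0073 -0.      0.0232] rotvec [-0.001 -0.     0.001] F [ 0.4  0.2 -0.7] t 8.8
```

The saddle is within about 2 mm of centre. Next I bring the closed fingers over the pad.

Request:
{"method": "tcp_steps", "body": {
  "steps": [
    [[0.7, -0.3, 0, 0, 0, 0], [0, 0, 1.2, 0, 0, 0], [0, 0, 1.2, 0, 0, 0], [0, 0, 0.6, 0, 0, 0], [0, 0, 0, 0, 0, 0], [0, 0, 0, 0, 0, 0]]
  ],
  "aperture": 0.0
}}

```text
time: 9.3
tool_pos: [0.486, -0.0972, 0.3337]
tool_rot: [-3.141, -0.0, 1.409]
contact_force: [-0.5, -0.4, 0.1]
opening: 0.0003
grip_force: 0.0
```

```bash
python3 - <<'E'
from h import *
delta(.486,-.097,.322,1.408); c=cam("side");t=cam("top"); save(c,"pics/side4.png"); save(t,"pics/top4.png")
s=cv2.imread("pics/side4.png")[150:340,250:450]
cv2.imwrite("pics/crop6.png",cv2.resize(s,None,fx=3,fy=3,interpolation=2))
E
```

```text
tool delta [ 0.0002 -0.0001  0.0117] rotvec [-0.    -0.     0.001] F [-0.5 -0.4  0.1] t 9.3
```

View pics/crop6.png

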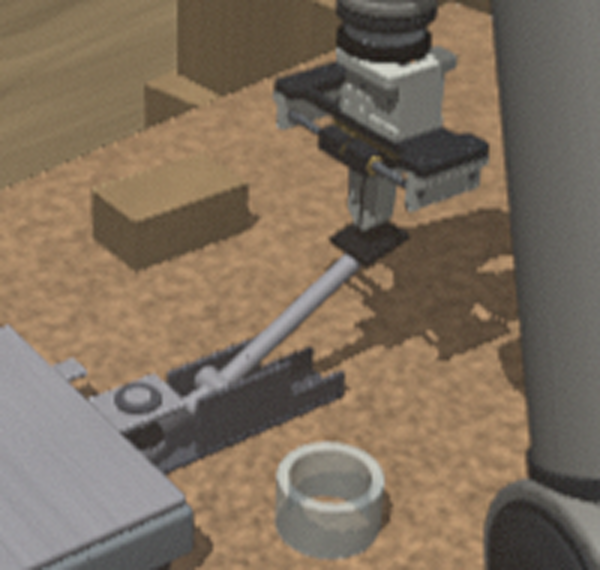

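The fingers sit just above the middle of the pad (crop 370,240), the handle is up, and the saddle shows beneath the tab (crop 148,432). Next I press along the arc to about θ=0.2.

Request:
{"method": "tcp_steps", "body": {
  "steps": [
    [[0, 0, 0.6, 0, 0, 0], [0, 0, 0.4, 0, 0, 0], [-0.3, 0, 0.6, 0, 0, 0], [-0.3, 0, 0.6, 0, 0, 0], [-0.3, 0, 0.6, 0, 0, 0], [-0.2, 0, 0.5, 0, 0, 0], [-0.2, 0, 0.5, 0, 0, 0], [0, 0, 0, 0, 0, 0]]
  ],
  "aperture": 0.0,
  "clamp_n": 20
}}

```text
time: 10.07
tool_pos: [0.4837, -0.1112, 0.2947]
tool_rot: [-3.141, -0.0, 1.407]
contact_force: [0.6, -2.1, 2.2]
opening: 0.0004
grip_force: 1.4
```

```bash
python3 - <<'E'
from h import *
delta(.486,-.097,.322,1.408)
E
```

```text
tool delta [ 0.0143 -0.0001 -0.0273] rotvec [-0.001 -0.    -0.001] F [ 0.6 -2.1  2.2] t 10.07
```

Request:
{"method": "tcp_steps", "body": {
  "steps": [
    [[-0.2, 0, 0.5, 0, 0, 0], [-0.2, 0, 0.5, 0, 0, 0], [-0.15, 0, 0.5, 0, 0, 0], [-0.15, 0, 0.5, 0, 0, 0], [-0.1, 0, 0.5, 0, 0, 0], [-0.1, 0, 0.5, 0, 0, 0], [0, 0, 0, 0, 0, 0]]
  ]
}}

```text
time: 10.65
tool_pos: [0.4823, -0.12, 0.2664]
tool_rot: [3.141, 0.001, 1.408]
contact_force: [-3.3, -4.1, 10.8]
opening: 0.0001
grip_force: 5.6
```

```bash
python3 - <<'E'
from h import *
delta(.486,-.097,.244,1.408)
E
```

```text
tool delta [ 0.0234 -0.0001  0.0223] rotvec [0.001 0.001 0.   ] F [-3.3 -4.1 10.8] t 10.65
```

Request:
{"method": "tcp_steps", "body": {
  "steps": [
    [[-0.15, 0, 0.5, 0, 0, 0], [-0.1, 0, 0.5, 0, 0, 0], [-0.1, 0, 0.5, 0, 0, 0], [-0.05, 0, 0.4, 0, 0, 0], [0, 0, 0.2, 0, 0, 0], [0, 0, 0, 0, 0, 0]]
  ]
}}

```text
time: 11.15
tool_pos: [0.4817, -0.124, 0.2458]
tool_rot: [3.141, 0.001, 1.408]
contact_force: [-4.4, -3.3, 14.0]
opening: 0.0007
grip_force: 7.5
```

```bash
python3 - <<'E'
from h import *
delta(.486,-.097,.244,1.408)
for n in("top","side"):
  c=cam(n); save(c,f"pics/{n}5.png")
t=cv2.imread("pics/top5.png")[190:320,140:360]; s=cv2.imread("pics/side5.png")[170:390,130:420]
cv2.imwrite("pics/crop7.png",np.vstack([cv2.resize(t,(395,234),interpolation=2),cv2.resize(s,None,fx=1.5,fy=1.5,interpolation=2)[:, :395]]) if 0 else cv2.resize(s,None,fx=2.7,fy=2.7,interpolation=2))
E
```

```text
tool delta [ 0.0273 -0.0001  0.0017] rotvec [0.001 0.001 0.   ] F [-4.4 -3.3 14. ] t 11.15
```

View pics/crop7.png

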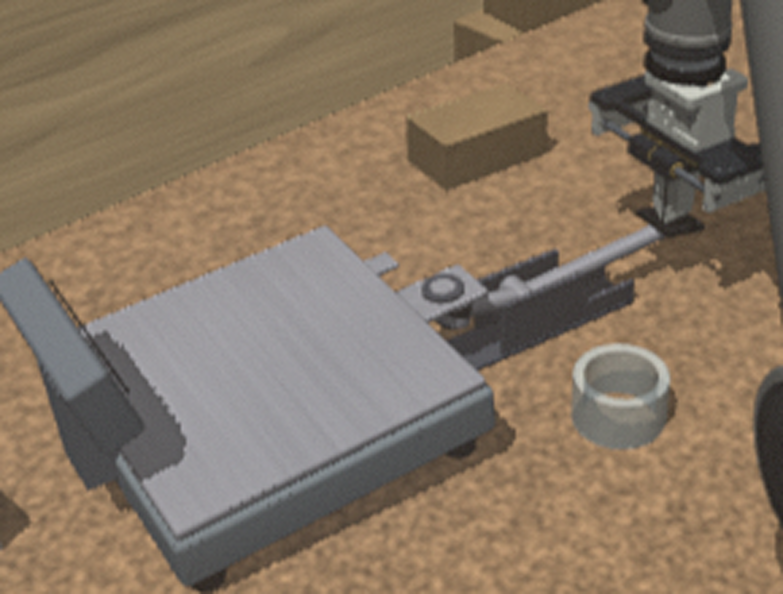

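The scale is tilted: the near foot is off the bench, the saddle bears on the tab under the boss (crop 443,288), and the fingers are on the pad. I'll push further to find the stop.

Request:
{"method": "tcp_steps", "body": {
  "steps": [
    [[0, 0, 0.2, 0, 0, 0], [0, 0, 0, 0, 0, 0], [0, 0, 0, 0, 0, 0]]
  ]
}}

```text
time: 11.5
tool_pos: [0.4817, -0.1241, 0.2445]
tool_rot: [3.14, 0.002, 1.408]
contact_force: [-7.2, -4.0, 20.0]
opening: 0.0008
grip_force: 10.4
```

Request:
{"method": "tcp_steps", "body": {
  "steps": [
    [[0, 0, 0.2, 0, 0, 0], [0, 0, 0, 0, 0, 0], [0, 0, 0, 0, 0, 0]]
  ]
}}

```text
time: 11.75
tool_pos: [0.4817, -0.1241, 0.2435]
tool_rot: [3.139, 0.002, 1.408]
contact_force: [-8.2, -2.8, 29.3]
opening: 0.0004
grip_force: 15.0
```

Request:
{"method": "tcp_steps", "body": {
  "steps": [
    [[0, -0.05, 0, 0, 0, 0], [0, 0, 0, 0, 0, 0], [0, 0, 0, 0, 0, 0], [0, 0, 0, 0, 0, 0], [0, 0, 0, 0, 0, 0], [0, 0, 0, 0, 0, 0]]
  ]
}}

```text
time: 12.25
tool_pos: [0.4814, -0.1241, 0.2436]
tool_rot: [3.138, 0.002, 1.408]
contact_force: [-8.7, -2.6, 27.7]
opening: 0.0005
grip_force: 14.5
```

```bash
python3 - <<'E'
from h import *
import time
o=robot.observe();print(o["contact_force"],o["tool_pos"])
c=cam("top"); save(c,"pics/top6.png"); im=cv2.imread("pics/top6.png")
cv2.imwrite("pics/crop8.png",cv2.resize(im[180:340,140:360],None,fx=3.6,fy=3.6,interpolation=2))
E
```

```text
[-8.73206817 -2.55407473 27.71088176] [ 0.4814148  -0.12405435  0.2435875 ]
```

View pics/crop8.png

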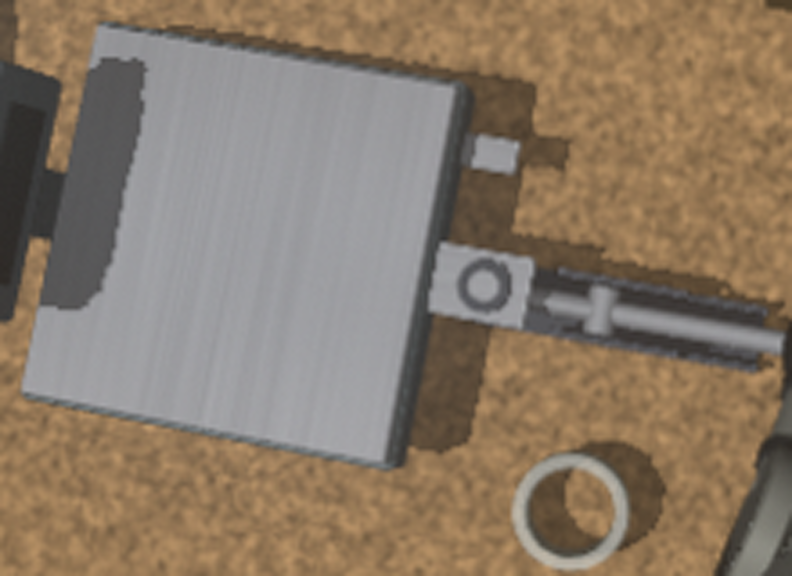

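The jack's crossbar is unchanged at (306.7,266.1). The boss is at (274.7,259.2), a shift the tilt and parallax account for, so the scale hasn't slipped. The lever is firmly on its stop at 28 N, so I'm handing in.

```bash
python3 -c "
from cell import robot; print(robot.hand_in())"
```

```text
the job is handed in; nothing more can be done
None
```

The job is handed in at about 12 s: the saddle is under the marked tab to within about 2 mm, and the closed fingers hold the handle down at its stop with about 28 N. The scale is tilted up on the saddle; I saw one tab-side foot clear of the bench, but not the other.

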